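# Push the printing easel home into its corner stop

## Task

Push the black printing easel along the bench into the corner stop, until, as seen from the robot, its far edge lies flat against the long wooden batten and its left edge is up against the short one, leaving no gap. Only push it with the fingers: it must stay flat on the bench and not be lifted. Leave everything else on the bench where it stands.

Things in the scene. Friction and masses are not known exactly. Their poses are not given: they have to be found in the camera images.
- easel: loose printing easel: flat black slab 120 (its x) x 160 (its y) x 20 mm, 0.37 to 0.7 kg, white plate and thin metal blades on top (to 23 mm). Origin at the centre of its underside, z up. Its +x face goes to the long batten, its +y face to the short one. Starts up to 0.3 rad askew to the stop, 45 to 80 mm short of home along the stop's x and 70 to 150 mm along its y. Slides with 2 to 10 N
- easel_corner (a point): the easel's corner between its +x and +y faces, at bench height: 60 mm along x and 80 mm along y from its origin
- stop: L of two wooden battens screwed to the bench, 22 mm wide, 25 mm high. Origin at the inside corner, bench height. The long batten runs from y = -260 to 22 mm, inner face at x = 0 looking to -x; the short one from x = -120 to 0 mm, inner face at y = 0 looking to -y. At home the easel's centre is at (-60, -80) mm in this frame, at the same yaw. Yaw within 0.18 rad of the robot's
- stop_corner (a point): the inside corner of the stop at bench height (the stop's origin)
- canister_a: bystander: upright film canister, 34 mm diameter, 52 mm high, black with a grey lid; origin at the centre of its underside. It stands on the bench to the left of the way to the stop or (places are swapped at random with the other canister and the loupe) behind the long batten or at the right
- canister_b: bystander: a film canister of the same kind and size
- loupe: bystander: small black loupe, 44 mm diameter, 46 mm high; origin at the centre of its underside
- finder: bystander: focus finder, grey foot 75 x 55 mm with an upright eyepiece tube, 110 mm high, behind the long batten; origin at the centre of its underside
- bottle: bystander: amber bottle, 66 mm diameter, 160 mm high, at the left, nearer the robot than the paper box; origin at the centre of its underside
- paperbox: bystander: flat box of photographic paper, cardboard lid, 132 x 182 x 24 mm, to the left of the short batten; origin at the centre of its underside
- beaker: bystander: clear open beaker, 72 mm diameter, 100 mm high, at the left; origin at the centre of its underside

How it is judged:
By the outcome, as a careful person would: the job done as asked, in the order asked, and still so for the second after the job is handed in, with the robot touching nothing.
It also fails if it takes over 64 s, if anything falls off the work surface, if the arm or the gripper's body presses on something with over 40 N, if the wrist force passes 120 N, or if a joint passes its speed limit or range.

## Robot

A 6-joint arm with a two-finger parallel gripper is mounted at the origin on the work surface. World frame = base frame: x ahead of the robot, y to its left, z up, the work surface at z = 0. Lengths are in m, angles in rad, forces in N, time in s.
With the tool pointing down it reaches from about 0.25 to 0.725 m from the base axis. Payload 4 kg.
Tool frame: the origin (TCP) lies at the very end of the fingers, on their centre line; the grasp point (between the pads) lies 19 mm behind it; z points along the fingers, y is the line along which they close (so a half turn about z gives the same grasp; the last joint's range is limited). The gripper opens to 85 mm and grips with 20 to 120 N. Pads are 22 mm wide; open, the fingers measure 114 mm over their backs; the gripper's body (76 mm by 85 mm) begins 54 mm behind the grasp point. The pads swing forward as they close: fully open they stand 13 mm farther back than shut.
Start: joints at [1.255, 0.241, 0.005, 1.335, 0, 1.571], TCP at [0.155, 0.475, 0.231] pointing down, gripper open.
Joint ranges: [-2.72, 2.72], [-1.05, 1.87], [-1.09, 1.28], [-1.99, 2.15], [-1.42, 1.44], [-3.14, 3.14]. Speed limits (rad/s): [2.79, 2.79, 3.14, 3.14, 3.14, 3.14].

## Interface

Orientations are given as a unit quaternion [x, y, z, w].
In Python, from workcell import bot, vision, workorder, boxes_of gives the robot as it stands.
- The arm moves only by the tool send_rows, never from a script. Its argument "motion" is text: rows parted by semicolons, each of 5 numbers parted by spaces: the closure, from -1 (fully open) to 1 (shut), so that 0 is half open, then the shift along the tool's x, y, z in cm, then the turn about the tool's z in rad. In form: claw x y z twist; .... A call has 1 to 5 rows; each row is the pose to reach, as a shift and turn from the pose commanded when the call began, along the tool's axes at that moment; what a row does not reach only later rows make up. A row lasts 1/10 s, in which the tool goes at most 50 mm and 8.59 degrees, less where a joint would pass 70% of its speed; a pose out of reach is approached as far as the arm can. A call with a gripper value outside its range is refused whole. The fingers move at their own pace and stop on an object; the grip force is fixed at half the most. Time passes only in rows, so rows that repeat a pose let the fingers close. It gives the time, the measured TCP pose, the force, the opening and the grip force at its end, in the units of the state.
- bot.get_obs(): the state, without advancing time (a new reading comes with each control period).
- vision.camera(name): name is "scene" or "top"; returns the picture (400x640x3 uint8, red, green, blue); there is no depth.
- vision.camera_model(name): a dict with "fov_y" (degrees; the focal length in pixels is half the picture's height over the tangent of half this angle, whatever the lens; pixels are square), "cx", "cy" (the principal point, pixels), "world_from_camera" (4x4, takes a point from camera to world coordinates). Camera axes: x right, y down, z forward; pixel columns grow to the right and rows downward; lengths in m; the calibration is good to about 2 mm. A picture is of the moment at which its call begins. camera_model takes no time and is no camera call.
- workorder.job_done(): hands the job in; it is judged then, once.
Trained networks look in the newest picture that a camera, given by its name, has taken for a name from the list of things; names that differ only in an ending like _2 or _b are one class to them, and where a whole thing is asked for, a point or a joint stands for the part that bears it (a point fixed in the world has none). Each returns a list of dicts, best first, with "conf" (0 to 1); they miss things now and then, are a little off and sometimes report something else, mostly with a low value. They report only what shows in the picture. A call takes as long as a camera call.
- boxes_of(camera, target): "rect" ([centre column, centre row, width, height] in pixels, round what is visible of it).
The state is a dict: "clock": time; "joint_pos": joint angles; "joint_vel": joint speeds; "tau": joint torques, N m; "eef_pos": TCP position; "tool_rot": TCP orientation; "ft_force": force on the tool from outside, world axes, zero at the start; "ft_torque": the same for the moment, N m; "grip_width": finger opening in m; "grasp_force": force on a finger pad.
Only numpy, scipy, OpenCV 4.12 (cv2) and the standard library are available. Lean on these libraries where they do the work, as an engineer would, in place of code of your own. Each camera call takes 0.05 s, during which the arm holds its last target. There are 200 camera calls.

## Working session

There is one attempt and no reset: what is moved stays moved. The work goes in short steps, Python scripts to look and compute and a tool call to move; the robot and the scene stay as the last step left them, time stands still between calls to the robot, and variables do not carry over. Pictures are saved under pics/ and viewed, at most 10 in all, crops included, and the job is handed in when it is done.

Besides the shell and the picture viewer there is one more tool, called after "Call:" by a JSON object that holds its "fn" and its "kwargs", one argument or row to a line. send_rows: Moves the arm, as the interface text tells. Its arguments: {"type":"object","properties":{"motion":{"type":"string"}},"required":["motion"]}

```bash
mkdir -p pics; cat > h.py <<'E'
import numpy as np,cv2
from workcell import bot,vision,workorder,boxes_of
def K(m):
    f=200/np.tan(np.radians(m['fov_y'])/2); return f
def ray(cam,uv,z=0.):
    m=vision.camera_model(cam);f=K(m);T=np.array(m['world_from_camera'])
    uv=np.atleast_2d(uv).astype(float)
    d=np.c_[(uv[:,0]-m['cx'])/f,(uv[:,1]-m['cy'])/f,np.ones(len(uv))]@T[:3,:3].T
    o=T[:3,3]; return o+d*((z-o[2])/d[:,2])[:,None]
def proj(cam,p):
    m=vision.camera_model(cam);f=K(m);T=np.linalg.inv(np.array(m['world_from_camera']))
    q=np.atleast_2d(p)@T[:3,:3].T+T[:3,3]
    return np.c_[m['cx']+f*q[:,0]/q[:,2],m['cy']+f*q[:,1]/q[:,2]]
E
python3 - <<'E'
from h import *
for c in('top','scene'):
    im=vision.camera(c);cv2.imwrite(f'pics/{c}0.png',im[:,:,::-1]);m=vision.camera_model(c);print(c,m['fov_y'],m['cx'],m['cy'],np.round(m['world_from_camera'],3).tolist())
for n in('easel','stop','canister_a','loupe','finder','bottle','paperbox','beaker'):
    for r in boxes_of('top',n)[:3]:
        print(n,round(r['conf'],2),np.round(r['rect']),ray('top',r['rect'][:2])[0].round(3))
o=bot.get_obs();print({k:np.round(v,3).tolist() for k,v in o.items()})
E
```

```text
top 51.31374859003272 317.93877228923503 195.76222009413726 [[0.003, -0.996, 0.086, 0.525], [-1.0, -0.004, -0.008, 0.099], [0.008, -0.086, -0.996, 1.142], [0.0, 0.0, 0.0, 1.0]]
scene 54.25382099771608 319.4246115305174 197.49160837894837 [[-0.501, 0.465, -0.73, 1.421], [0.865, 0.282, -0.414, 0.542], [0.013, -0.839, -0.544, 0.622], [0.0, 0.0, 0.0, 1.0]]
easel 0.82 [372. 205.  62.  49.] [ 0.598 -0.059  0.   ]
easel 0.31 [449. 190.  13.  17.] [ 0.641 -0.272  0.   ]
stop 0.75 [329. 185. 102.  56.] [0.653 0.059 0.   ]
canister_a 0.68 [279. 237.  17.  10.] [0.51  0.196 0.   ]
canister_a 0.55 [450. 189.  17.  12.] [ 0.642 -0.276  0.   ]
loupe 0.51 [364. 147.  19.  16.] [ 0.76  -0.037  0.   ]
finder 0.94 [315. 140.  31.  27.] [0.777 0.097 0.   ]
bottle 0.69 [219. 241.  30.  26.] [0.499 0.359 0.   ]
paperbox 0.56 [229. 193.  69.  50.] [0.629 0.335 0.   ]
paperbox 0.19 [220. 240.  34.  30.] [0.501 0.357 0.   ]
paperbox 0.19 [156. 210.  43.  26.] [0.583 0.532 0.   ]
beaker 0.71 [157. 208.  41.  30.] [0.587 0.531 0.   ]
{'clock': 0.5, 'joint_pos': [1.255, 0.241, 0.005, 1.335, -0.0, 1.571], 'joint_vel': [0.0, 0.001, -0.001, 0.0, -0.0, -0.001], 'tau': [0.001, -37.186, 25.246, 0.003, 0.0, 0.0], 'eef_pos': [0.155, 0.475, 0.231], 'tool_rot': [0.157, 0.988, -0.0, -0.0], 'ft_force': [-0.496, 0.37, 1.127], 'ft_torque': [0.034, 0.04, 0.027], 'grasp_force': 0.0, 'grip_width': 0.085}
```

View pics/top0.png

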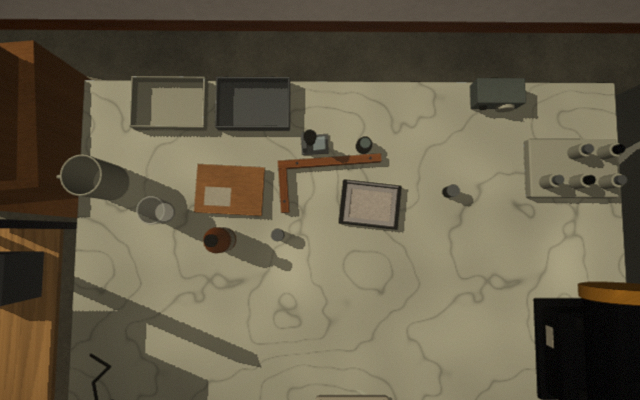

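View pics/scene0.png

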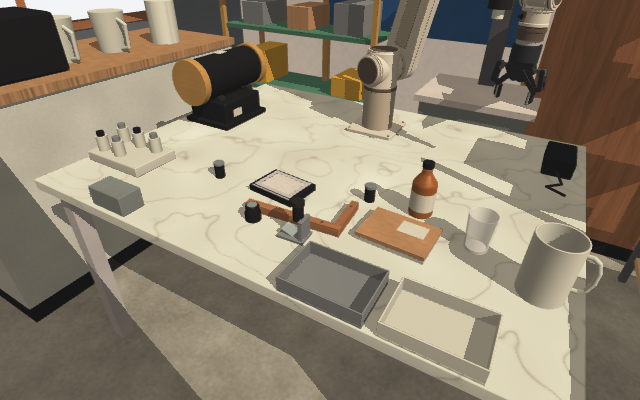

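The top view shows the easel around (371,204), the L stop with its inside corner near (288,166), a canister at (279,236), and the loupe at (364,145) behind the batten. Next I'll zoom in to measure the edges.

```bash
python3 - <<'E'
from h import *
im=cv2.imread('pics/top0.png')[130:260,260:420]
cv2.imwrite('pics/crop0.png',np.clip(cv2.resize(im,None,fx=5,fy=4.6 and 4.5,interpolation=cv2.INTER_CUBIC)*1.4,0,255).astype('uint8')) if 0 else cv2.imwrite('pics/crop0.png',np.clip(cv2.resize(im[:115],None,fx=5,fy=5,interpolation=cv2.INTER_CUBIC)*1.5,0,255).astype('uint8'))
E
```

```text
(no output)
```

View pics/crop0.png

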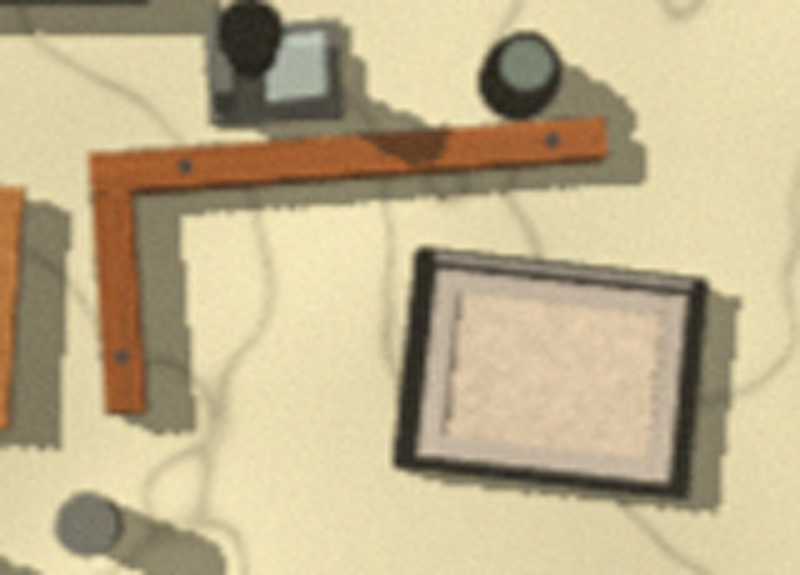

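```bash
cat >> h.py <<'E'
from scipy.optimize import minimize
S=6
def box(x0,x1,y0,y1,h): return np.array([[x,y,z] for x in(x0,x1) for y in(y0,y1) for z in(0,h)],float)
STOP=[box(0,.022,-.26,.022,.025),box(-.12,0.001,0,.022,.025)]
EASEL=[box(-.06,.06,-.08,.08,.020)]
def place(P,p):
    c,s=np.cos(p[2]),np.sin(p[2]); return np.c_[P[:,0]*c-P[:,1]*s+p[0],P[:,0]*s+P[:,1]*c+p[1],P[:,2]]
def render(cam,bs,p,off,shape):
    m=np.zeros(shape,np.uint8)
    for b in bs:
        uv=(proj(cam,place(b,p))+.5-off)*S-.5
        cv2.fillConvexPoly(m,cv2.convexHull(np.round(uv*16).astype(np.int32)),1,shift=4)
    return m
def fit(cam,bs,p,mask,off):
    f=lambda q:float((render(cam,bs,q,off,mask.shape)!=mask).sum())/(mask.sum())
    for k in range(3):
        r=minimize(f,p,method='Nelder-Mead',options=dict(initial_simplex=np.array(p)+np.vstack([np.zeros(3),np.diag([.008,.008,.05])/(k+1)]),xatol=1e-5,fatol=1e-5));p=r.x
    return p,r.fun
def crop(im,off,w,h):
    x,y=off; return cv2.resize(im[y:y+h,x:x+w],None,fx=S,fy=S,interpolation=cv2.INTER_CUBIC)
def stopfit(im,p=(.655,.14,.06)):
    off=(272,145);c=crop(im,off,115,75).astype(int)
    m=((c[...,0]-c[...,2]>70)&(c[...,0]>1.6*c[...,1])).astype(np.uint8)
    n,l,st,_=cv2.connectedComponentsWithStats(m); k=1+np.argmax(st[1:,4]); return fit('top',STOP,p,(l==k).astype(np.uint8),off)
def easelfit(im,p=(.598,-.059,-.12)):
    uv=proj('top',[[p[0],p[1],0]])[0]; off=(int(uv[0])-48,int(uv[1])-38);c=crop(im,off,96,76)
    m=(c.max(2)<50).astype(np.uint8)
    n,l,st,_=cv2.connectedComponentsWithStats(m);k=1+np.argmax(st[1:,4])
    h=cv2.convexHull(np.argwhere(l==k)[:,::-1].astype(np.int32)); mm=np.zeros_like(m);cv2.fillConvexPoly(mm,h,1)
    return fit('top',EASEL,p,mm,off)
def gap(e,s):
    c,n=np.cos(s[2]),np.sin(s[2]);d=np.array(e[:2])-s[:2]
    return np.round([1000*(d[0]*c+d[1]*n+.06),1000*(-d[0]*n+d[1]*c+.08),e[2]-s[2]],3)
E
python3 - <<'E'
from h import *
im=cv2.imread('pics/top0.png')[:,:,::-1]
s,fs=stopfit(im);e,fe=easelfit(im);print(s.round(4),fs,e.round(4),fe,gap(e,s))
man=ray('top',np.array([[418,247],[707,282],[686,497],[395,468]])/5-.4+[260,130],.02);print(man.round(4));d=man-np.roll(man,1,0);print(np.linalg.norm(d,axis=1),man.mean(0))
o=np.array([[x,y,1] for x,y in [(279,237)]])
print(ray('top',[[277.6,234.2]],.052),ray('top',[[449,190]],.05))
E
```

```text
[ 0.5528 -0.1604  1.2878] 1.0 [ 0.5986 -0.05   -0.0918] 0.0431856482739875 [178.827  66.87   -1.38 ]
[[ 0.6669  0.0216  0.02  ]
 [ 0.6484 -0.1353  0.02  ]
 [ 0.532  -0.1224  0.02  ]
 [ 0.547   0.0343  0.02  ]]
[0.12048608 0.15801432 0.11710805 0.15733856] [ 0.59857768 -0.05044734  0.02      ]
[[0.51727507 0.19507555 0.052     ]] [[ 0.63496653 -0.25591851  0.05      ]]
```

```bash
sed -i 's/(c\[...,0\]-c\[...,2\]>70)/(c[...,0]-c[...,2]>40)/' h.py
python3 - <<'E'
from h import *
im=cv2.imread('pics/top0.png')[:,:,::-1]
s,fs=stopfit(im);e=np.array([.5986,-.050,-.1]);print(s.round(4),fs,gap(e,s))
man=ray('top',np.array([[133,190],[607,157],[145,410]])/5-.4+[260,130],.0);print(man.round(4))
print(s, place(np.array([[-.06,-.08,0.]]),s))
E
```

```text
[ 0.5528 -0.1604  1.2878] 1.0 [178.847  66.843  -1.388]
[[ 0.7005  0.178   0.    ]
 [ 0.7202 -0.0848  0.    ]
 [ 0.5787  0.1702  0.    ]]
[ 0.55277778 -0.16044444  1.28777778] [[ 0.6128398  -0.24039789  0.        ]]
```

```bash
sed -i 's/p=(.655,.14,.06)/p=(.70,.177,.075)/' h.py
python3 - <<'E'
from h import *
im=cv2.imread('pics/top0.png')[:,:,::-1]
s,fs=stopfit(im);e=np.array([.5986,-.050,-.1]);print(s.round(4),fs,gap(e,s), place(np.array([[-.06,-.08,0.]]),s))
E
```

```text
[0.6941 0.1789 0.1054] 0.9510585647511686 [ -59.083 -137.552   -0.205] [[0.64288183 0.09300479 0.        ]]
```

```bash
python3 - <<'E'
from h import *
im=cv2.imread('pics/top0.png')[:,:,::-1]
for u,v in((300,164),(340,160),(375,157),(283,190),(320,175),(310,170)):print(im[v,u])
sub=im[145:220,272:387].astype(int);m=(sub[...,0]-sub[...,2]>40)&(sub[...,0]>1.6*sub[...,1]);print(m.sum(),np.argwhere(m).min(0),np.argwhere(m).max(0))
for t in (1.3,1.5,1.7):
    m=(sub[...,0]>t*sub[...,1])&(sub[...,0]-sub[...,2]>25);n,l,st,_=cv2.connectedComponentsWithStats(m.astype(np.uint8));print(t,st[1:][st[1:,4]>20])
E
```

```text
[109  62  31]
[65 44 27]
[109  64  34]
[101  58  29]
[159 152 121]
[82 78 62]
926 [9 7] [ 66 108]
1.3 [[   6    8  104   60 1236]]
1.5 [[   6    9  103   58 1088]]
1.7 [[ 76  11  14   7  47]
 [ 97  10  11   5  23]
 [  7  13  63  54 518]]
```

```bash
sed -i 's/m=((c\[...,0\]-c.*/m=((c[...,0]-c[...,2]>22)\&(c[...,0]>1.38*c[...,1])).astype(np.uint8)/' h.py
python3 - <<'E'
from h import *
im=cv2.imread('pics/top0.png')[:,:,::-1]
s,fs=stopfit(im);e=np.array([.5986,-.050,-.1]);print(s.round(4),fs,gap(e,s), place(np.array([[-.06,-.08,0.]]),s))
E
```

```text
[0.6957 0.1778 0.0876] 0.17018724124952955 [ -56.672 -138.446   -0.188] [[0.642943  0.0928729 0.       ]]
```

```bash
cat >> h.py <<'E'
from scipy.spatial.transform import Rotation as R
def go(x,y,z,psi):
    "tool shift (cm) and twist to reach TCP x,y,z with tool y at angle psi from world y"
    o=bot.get_obs();M=R.from_quat(o['tool_rot']).as_matrix();d=M.T@(np.array([x,y,z])-o['eef_pos'])*100
    cur=np.arctan2(-M[0,1],M[1,1]);print('t',round(o['clock'],2),'eef',np.round(o['eef_pos'],4),'psi',round(cur,3),'F',np.round(o['ft_force'],1),'w',round(o['grip_width'],3),'shift',d.round(2),'twist',round(-(psi-cur),3))
E
python3 -c "
from h import *
go(.50,-.047,.1,.08)"
```

```text
t 0.5 eef [0.1553 0.4752 0.2313] psi -0.316 F [-0.5  0.4  1.1] w 0.085 shift [-48.99 -38.94  13.13] twist -0.396
```

Call:
{"fn": "send_rows", "kwargs": {
  "motion": "0 -16.3 -13 0 -0.13; 0 -16.3 -13 0 -0.13; 0 -16.3 -13 0 -0.13; 0 -16.3 -13 0 -0.13; 0 -16.3 -13 0 -0.13"
}}

```text
clock: 1.0
eef_pos: [0.2715, 0.2974, 0.2315]
tool_rot: [0.096, 0.995, -0.001, 0.0]
ft_force: [-0.2, -0.2, -0.5]
grip_width: 0.0429
grasp_force: 0.0
```

Call:
{"fn": "send_rows", "kwargs": {
  "motion": "0 -14 -14 2 0; 0 -14 -14 2 0; 0 -14 -14 2 0; 0 -14 -14 2 0; 0 -14 -14 2 0"
}}

```text
clock: 1.5
eef_pos: [0.3841, 0.1337, 0.2109]
tool_rot: [0.097, 0.995, -0.001, 0.0]
ft_force: [-0.1, 0.8, -0.1]
grip_width: 0.0428
grasp_force: 0.0
```

```bash
python3 -c "
from h import *
go(.50,-.047,.1,.08)"
```

```text
t 1.5 eef [0.3841 0.1337 0.2109] psi -0.195 F [-0.1  0.8 -0.1] w 0.043 shift [-14.86 -15.46  11.12] twist -0.275
```

Call:
{"fn": "send_rows", "kwargs": {
  "motion": "0 -14.9 -15.5 8 -0.275; 0 -14.9 -15.5 8 -0.275; 0 -14.9 -15.5 8 -0.275; 0 -14.9 -15.5 8 -0.275; 0 -14.9 -15.5 8 -0.275"
}}

```text
clock: 2.0
eef_pos: [0.5007, -0.0426, 0.1306]
tool_rot: [-0.045, 0.999, 0.0, 0.0]
ft_force: [-0.0, 0.4, 1.1]
grip_width: 0.0429
grasp_force: 0.0
```

```bash
python3 -c "
from h import *
go(.50,-.047,.006,.08)"
```

```text
t 2.0 eef [ 0.5007 -0.0426  0.1306] psi 0.09 F [-0.   0.4  1.1] w 0.043 shift [ 0.11 -0.44 12.46] twist 0.01
```

Call:
{"fn": "send_rows", "kwargs": {
  "motion": "0 0 -0.4 4 0.01; 0 0 -0.4 8 0.01; 0 0 -0.4 11 0.01; 0 0 -0.4 12.6 0.01; 0 0 -0.4 12.6 0.01"
}}

```text
clock: 2.5
eef_pos: [0.4975, -0.0446, 0.0027]
tool_rot: [-0.04, 0.999, 0.001, -0.003]
ft_force: [-0.5, -0.0, 0.4]
grip_width: 0.043
grasp_force: 0.0
```

```bash
python3 - <<'E'
from h import *
go(.55,-.043,.005,.08)
im=vision.camera('scene');cv2.imwrite('pics/s1.png',cv2.resize(im[110:260,180:420],None,fx=3,fy=3)[:,:,::-1])
E
```

```text
t 2.5 eef [ 0.4975 -0.0446  0.0027] psi 0.081 F [-0.5 -0.   0.4] w 0.043 shift [-5.24 -0.26 -0.26] twist 0.001
```

View pics/s1.png

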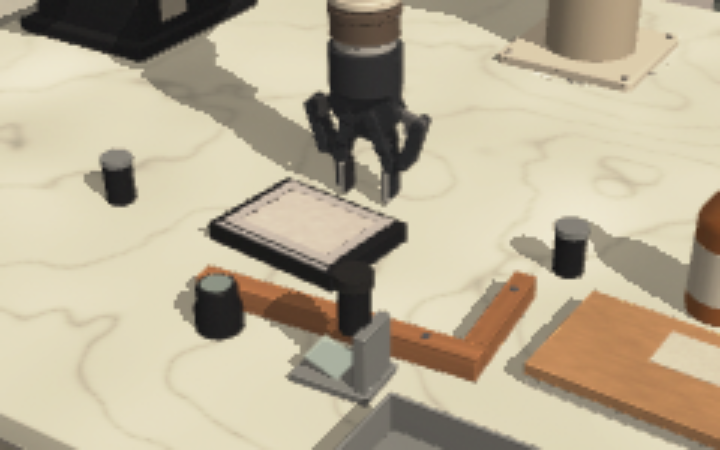

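Call:
{"fn": "send_rows", "kwargs": {
  "motion": "0 -1 0 -0.1 0; 0 -1.8 0 -0.1 0; 0 -2.6 0 -0.1 0; 0 -3.3 0 -0.1 0; 0 -4 0 -0.1 0"
}}

```text
clock: 3.05
eef_pos: [0.5391, -0.0432, 0.0065]
tool_rot: [-0.039, 0.999, -0.0, -0.001]
ft_force: [-4.5, -0.5, 3.0]
grip_width: 0.0428
grasp_force: 2.2
```

Call:
{"fn": "send_rows", "kwargs": {
  "motion": "0 -0.7 0 0 0; 0 -1.4 0 0 0; 0 -2.1 0 0 0; 0 -2.8 0 0 0; 0 -3.3 0 0 0"
}}

```text
clock: 3.55
eef_pos: [0.5735, -0.0404, 0.0063]
tool_rot: [-0.04, 0.999, 0.0, 0.0]
ft_force: [-5.1, -1.3, 2.3]
grip_width: 0.0428
grasp_force: 2.2
```

```bash
python3 - <<'E'
from h import *
go(.50,-.04,.005,.08)
im=vision.camera('top');cv2.imwrite('pics/t2.png',np.clip(cv2.resize(im[130:245,260:420],None,fx=5,fy=5,interpolation=cv2.INTER_CUBIC)*1.5,0,255)[:,:,::-1])
E
```

```text
t 3.55 eef [ 0.5735 -0.0404  0.0063] psi 0.079 F [-5.1 -1.3  2.3] w 0.043 shift [7.32 0.62 0.12] twist -0.001[ WARN:0@1.556] global loadsave.cpp:1063 imwrite_ Unsupported depth image for selected encoder is fallbacked to CV_8U.
```

View pics/t2.png

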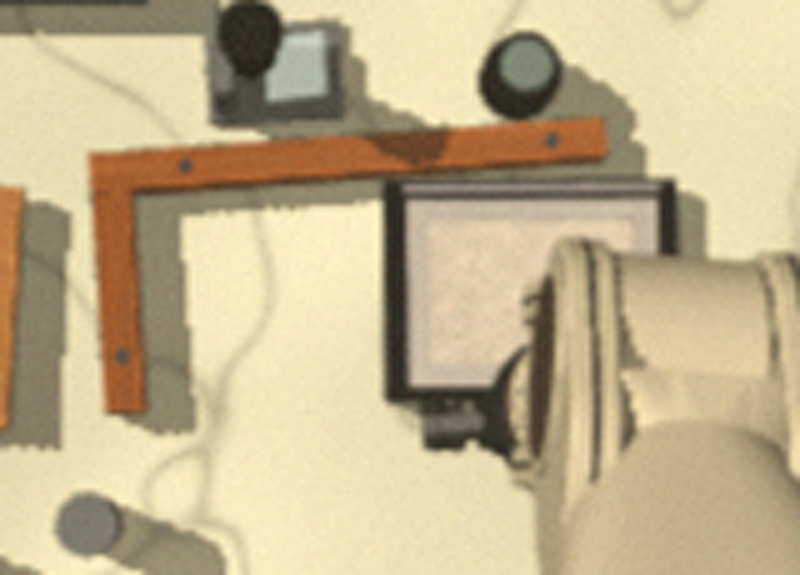

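The easel is now nearly level in the image, with a gap of about 4 mm at its left corner (388,182) and about 13 mm at the right. I'll push it flush.

Call:
{"fn": "send_rows", "kwargs": {
  "motion": "0 -0.3 0 0 0; 0 -0.5 0 0 0; 0 -0.7 0 0 0; 0 -0.9 0 0 0; 0 -0.9 0 0 0"
}}

```text
clock: 4.1
eef_pos: [0.5799, -0.0405, 0.006]
tool_rot: [-0.039, 0.999, -0.001, -0.002]
ft_force: [-7.5, -3.0, 4.0]
grip_width: 0.0427
grasp_force: 3.5
```

Call:
{"fn": "send_rows", "kwargs": {
  "motion": "0 -0.2 0 0 0; 0 -0.4 0 0 0; 0 -0.4 0 0 0"
}}

```text
clock: 4.4
eef_pos: [0.5833, -0.041, 0.0059]
tool_rot: [-0.039, 0.999, -0.001, -0.002]
ft_force: [-8.6, -5.7, 4.4]
grip_width: 0.0428
grasp_force: 4.1
```

Call:
{"fn": "send_rows", "kwargs": {
  "motion": "0 -0.2 0 0 0; 0 -0.4 0 0 0; 0 -0.4 0 0 0"
}}

```text
clock: 4.7
eef_pos: [0.5833, -0.0408, 0.0056]
tool_rot: [-0.039, 0.999, -0.001, -0.006]
ft_force: [-16.5, -4.7, 11.7]
grip_width: 0.0425
grasp_force: 8.4
```

```bash
python3 - <<'E'
from h import *
go(.50,-.04,.005,.08)
im=vision.camera('top');cv2.imwrite('pics/t3.png',np.clip(cv2.resize(im[130:245,260:420],None,fx=5,fy=5,interpolation=cv2.INTER_CUBIC)*1.5,0,255)[:,:,::-1])
E
```

```text
t 4.7 eef [ 0.5833 -0.0408  0.0056] psi 0.077 F [-16.5  -4.7  11.7] w 0.042 shift [8.29 0.72 0.16] twist -0.003[ WARN:0@0.672] global loadsave.cpp:1063 imwrite_ Unsupported depth image for selected encoder is fallbacked to CV_8U.
```

View pics/t3.png

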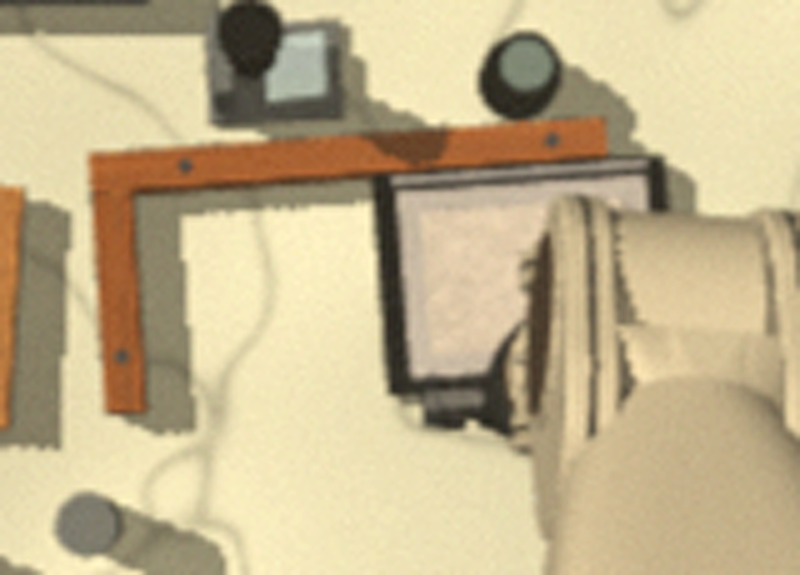

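The far edge is flush with the long batten, and the left edge at column 375 is about 130 mm short of the batten at 133. Next I'll back off and move round to the right face.

Call:
{"fn": "send_rows", "kwargs": {
  "motion": "0 2 0 0 0; 0 3 0 -2 0; 0 3 0 -6 0; 0 3 0 -9 0; 0 3 0 -9 0"
}}

```text
clock: 5.25
eef_pos: [0.5651, -0.0414, 0.102]
tool_rot: [-0.04, 0.999, -0.0, 0.007]
ft_force: [0.8, -0.1, 0.3]
grip_width: 0.0427
grasp_force: 0.0
```

```bash
python3 - <<'E'
from h import *
go(.662,-.155,.09,.077-np.pi/2)
E
```

```text
t 5.25 eef [ 0.5651 -0.0414  0.102 ] psi 0.08 F [ 0.8 -0.1  0.3] w 0.043 shift [ -8.74 -12.1    1.33] twist 1.574
```

Call:
{"fn": "send_rows", "kwargs": {
  "motion": "0 -8.7 -12.1 0 0.75; 0 -8.7 -12.1 0 0.75; 0 -8.7 -12.1 0 0.75; 0 -8.7 -12.1 0 0.75; 0 -8.7 -12.1 0 0.75"
}}

```text
clock: 5.75
eef_pos: [0.6573, -0.1567, 0.0941]
tool_rot: [0.333, 0.943, 0.001, 0.0]
ft_force: [-0.4, 1.2, -0.8]
grip_width: 0.0427
grasp_force: 0.0
```

Call:
{"fn": "send_rows", "kwargs": {
  "motion": "0 0 0 0 0.75; 0 0 0 0 0.75; 0 0 0 0 0.75; 0 0 0 0 0.75; 0 0 0 0 0.75"
}}

```text
clock: 6.25
eef_pos: [0.6568, -0.1549, 0.0954]
tool_rot: [0.654, 0.756, 0.001, 0.0]
ft_force: [0.3, 0.8, -0.5]
grip_width: 0.0428
grasp_force: 0.0
```

```bash
python3 - <<'E'
from h import *
go(.662,-.155,.006,.077-np.pi/2)
im=vision.camera('top');cv2.imwrite('pics/t4.png',np.clip(cv2.resize(im[130:245,280:440],None,fx=5,fy=5,interpolation=cv2.INTER_CUBIC)*1.5,0,255).astype('uint8')[:,:,::-1])
e,f=easelfit(im,(.6537,-.041,.077));print(e,f)
E
```

```text
t 6.25 eef [ 0.6568 -0.1549  0.0954] psi -1.426 F [ 0.3  0.8 -0.5] w 0.043 shift [-0.09  0.5   8.94] twist 0.067
[ 0.65260268 -0.03746723  0.07801569] 0.03560208285773299
```

View pics/t4.png

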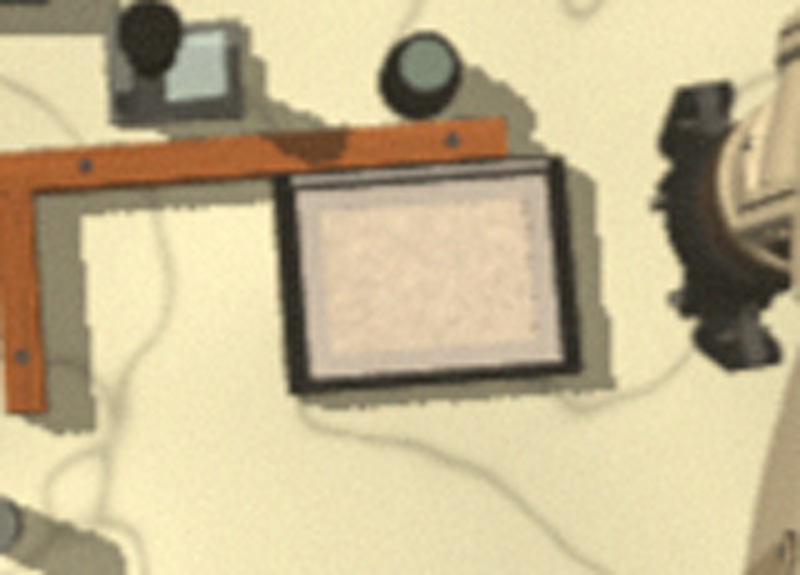

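Flush with the batten, right side clear. I'll descend, then push along the stop's y.

Call:
{"fn": "send_rows", "kwargs": {
  "motion": "0 0 0.5 4 0.067; 0 0 0.5 7 0.067; 0 0 0.5 8.9 0.067; 0 0 0.5 8.9 0.067; 0 0 0.5 8.9 0.067"
}}

```text
clock: 6.8
eef_pos: [0.6611, -0.1543, 0.007]
tool_rot: [0.677, 0.736, 0.0, -0.0]
ft_force: [0.7, -0.8, 0.6]
grip_width: 0.0427
grasp_force: 0.0
```

```bash
python3 - <<'E'
from h import *
go(.662,-.155,.006,.077-np.pi/2)
E
```

```text
t 6.8 eef [ 0.6611 -0.1543  0.007 ] psi -1.486 F [ 0.7 -0.8  0.6] w 0.043 shift [-0.08  0.08  0.1 ] twist 0.008
```

Call:
{"fn": "send_rows", "kwargs": {
  "motion": "0 1.2 0 0.1 0.005; 0 2.2 0 0.1 0.005; 0 3 0 0.1 0.005; 0 3.8 0 0.1 0.005; 0 4.6 0.05 0.1 0.005"
}}

```text
clock: 7.3
eef_pos: [0.6584, -0.109, 0.0079]
tool_rot: [0.679, 0.734, -0.0, 0.002]
ft_force: [-0.6, -5.6, 4.8]
grip_width: 0.0428
grasp_force: 3.0
```

Call:
{"fn": "send_rows", "kwargs": {
  "motion": "0 0.8 0 0 0; 0 1.6 0 0 0; 0 2.4 0 0 0; 0 3.2 0 0 0; 0 4 0.05 0 0"
}}

```text
clock: 7.8
eef_pos: [0.6555, -0.0693, 0.0075]
tool_rot: [0.679, 0.734, -0.0, 0.001]
ft_force: [0.0, -5.0, 4.2]
grip_width: 0.0427
grasp_force: 2.9
```

Call:
{"fn": "send_rows", "kwargs": {
  "motion": "0 0.8 0 0 0; 0 1.6 0 0 0; 0 2.4 0 0 0; 0 3.2 0 0 0; 0 4 0.05 0 0"
}}

```text
clock: 8.3
eef_pos: [0.6525, -0.0295, 0.0074]
tool_rot: [0.679, 0.734, -0.0, 0.001]
ft_force: [-1.9, -6.3, 4.1]
grip_width: 0.0424
grasp_force: 2.9
```

```bash
python3 - <<'E'
from h import *
go(.65,-.0,.006,.077-np.pi/2)
im=vision.camera('top');cv2.imwrite('pics/t5.png',np.clip(cv2.resize(im[130:245,260:420],None,fx=5,fy=5,interpolation=cv2.INTER_CUBIC)*1.5,0,255).astype('uint8')[:,:,::-1])
E
```

```text
t 8.3 eef [ 0.6525 -0.0295  0.0074] psi -1.494 F [-1.9 -6.3  4.1] w 0.042 shift [ 2.96 -0.03  0.13] twist 0.0
```

View pics/t5.png

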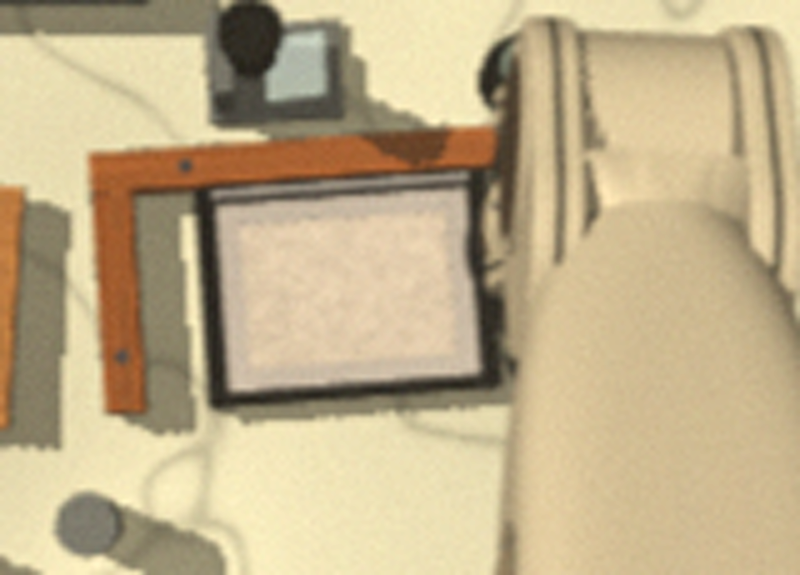

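The left edge is at column 197 against the batten at 134, so about 34 mm is left.

Call:
{"fn": "send_rows", "kwargs": {
  "motion": "0 0.8 0 0 0; 0 1.6 0 0 0; 0 2.3 0 0 0; 0 2.8 0 0 0; 0 3.2 0.05 0 0"
}}

```text
clock: 8.85
eef_pos: [0.6503, 0.0029, 0.0067]
tool_rot: [0.679, 0.734, -0.0, 0.001]
ft_force: [-2.1, -11.0, 6.2]
grip_width: 0.0428
grasp_force: 6.9
```

Call:
{"fn": "send_rows", "kwargs": {
  "motion": "0 0.2 0 0 0; 0 0.4 0 0 0; 0 0.6 0 0 0; 0 0.6 0 0 0"
}}

```text
clock: 9.25
eef_pos: [0.6499, 0.0029, 0.0069]
tool_rot: [0.68, 0.733, -0.004, 0.004]
ft_force: [-0.3, -18.5, 4.9]
grip_width: 0.0425
grasp_force: 9.1
```

Call:
{"fn": "send_rows", "kwargs": {
  "motion": "0 -2 0 0 0; 0 -3 0 -2 0; 0 -3 0 -6 0; 0 -3 0 -9 0; 0 -3 0 -9 0"
}}

```text
clock: 9.75
eef_pos: [0.6552, -0.0193, 0.1013]
tool_rot: [0.679, 0.734, 0.004, 0.002]
ft_force: [0.1, -0.4, 0.1]
grip_width: 0.0426
grasp_force: 0.0
```

```bash
python3 - <<'E'
from h import *
go(.53,.08,.095,.077)
E
```

```text
t 9.75 eef [ 0.6552 -0.0193  0.1013] psi -1.492 F [ 0.1 -0.4  0.1] w 0.043 shift [ 10.88 -11.7    0.55] twist -1.569
```

Call:
{"fn": "send_rows", "kwargs": {
  "motion": "0 0 -11.7 0 -0.72; 0 0 -11.7 0 -0.72; 0 0 -11.7 0 -0.72; 0 0 -11.7 0 -0.72; 0 0 -11.7 0 -0.72"
}}

```text
clock: 10.25
eef_pos: [0.5335, -0.0284, 0.0952]
tool_rot: [0.374, 0.927, 0.001, -0.002]
ft_force: [0.5, -0.9, -0.5]
grip_width: 0.0424
grasp_force: 0.0
```

```bash
python3 - <<'E'
from h import *
go(.53,.08,.095,.077)
im=vision.camera('top');cv2.imwrite('pics/t6.png',np.clip(cv2.resize(im[130:245,260:420],None,fx=5,fy=5,interpolation=cv2.INTER_CUBIC)*1.5,0,255).astype('uint8')[:,:,::-1])
E
```

```text
t 10.25 eef [ 0.5335 -0.0284  0.0952] psi -0.766 F [ 0.5 -0.9 -0.5] w 0.042 shift [7.77 7.57 0.05] twist -0.843
```

View pics/t6.png

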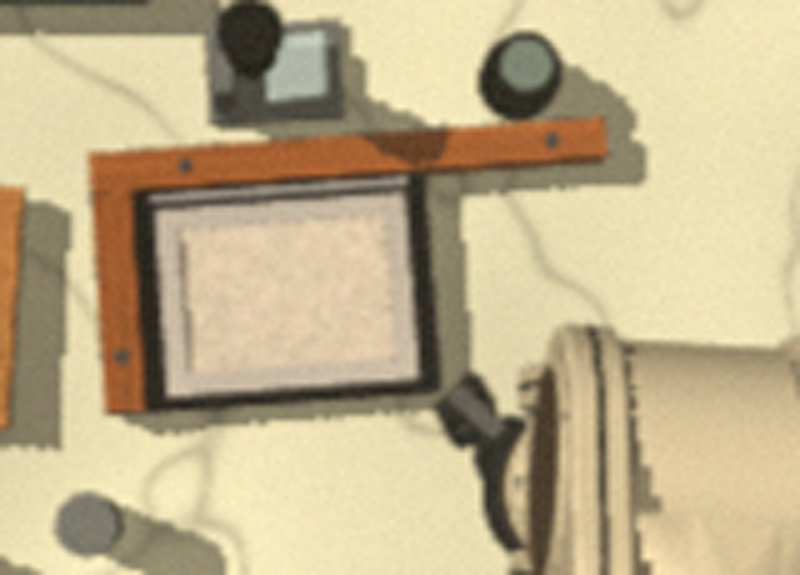

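The left edge touches the short batten at column 135. The far edge is at the long batten, perhaps a millimetre off at the right. I'll finish with an x push.

Call:
{"fn": "send_rows", "kwargs": {
  "motion": "0 7.8 7.5 0 -0.72; 0 7.8 7.5 0 -0.72; 0 7.8 7.5 0 -0.72; 0 7.8 7.5 0 -0.72; 0 7.8 7.5 0 -0.72"
}}

```text
clock: 10.8
eef_pos: [0.5308, 0.0803, 0.0951]
tool_rot: [0.023, 1.0, 0.001, -0.001]
ft_force: [0.6, 0.6, 0.3]
grip_width: 0.0427
grasp_force: 0.0
```

```bash
python3 - <<'E'
from h import *
go(.53,.08,.006,.077)
E
```

```text
t 10.8 eef [0.5308 0.0803 0.0951] psi -0.047 F [0.6 0.6 0.3] w 0.043 shift [ 0.06 -0.05  8.91] twist -0.124
```

Call:
{"fn": "send_rows", "kwargs": {
  "motion": "0 0 0 4 -0.124; 0 0 0 7 -0.124; 0 0 0 8.9 -0.124; 0 -1.5 0 8.9 -0.124; 0 -2.8 0 8.9 -0.124"
}}

```text
clock: 11.3
eef_pos: [0.5581, 0.0778, 0.005]
tool_rot: [-0.035, 0.999, 0.001, -0.003]
ft_force: [0.6, 0.9, 0.1]
grip_width: 0.0427
grasp_force: 0.0
```

Call:
{"fn": "send_rows", "kwargs": {
  "motion": "0 -0.4 0 0 0; 0 -0.8 0 0 0; 0 -1.2 0 0 0; 0 -1.4 0 0 0; 0 -1.4 0 0 0"
}}

```text
clock: 11.8
eef_pos: [0.5738, 0.078, 0.0073]
tool_rot: [-0.036, 0.999, 0.0, -0.0]
ft_force: [0.3, 1.2, -0.9]
grip_width: 0.0425
grasp_force: 0.0
```

Call:
{"fn": "send_rows", "kwargs": {
  "motion": "0 -0.2 0 0 0; 0 -0.4 0 0 0; 0 -0.6 0 0 0; 0 -0.6 0 0 0"
}}

```text
clock: 12.2
eef_pos: [0.5743, 0.0781, 0.0066]
tool_rot: [-0.036, 0.999, 0.0, -0.005]
ft_force: [-12.0, -0.1, 8.1]
grip_width: 0.0429
grasp_force: 5.7
```

Call:
{"fn": "send_rows", "kwargs": {
  "motion": "0 -0.2 0 0 0; 0 -0.4 0 0 0; 0 -0.4 0 0 0"
}}

```text
clock: 12.5
eef_pos: [0.5743, 0.0782, 0.0062]
tool_rot: [-0.036, 0.999, 0.0, -0.009]
ft_force: [-19.6, -0.6, 14.3]
grip_width: 0.0426
grasp_force: 9.9
```

Call:
{"fn": "send_rows", "kwargs": {
  "motion": "0 2 0 0 0; 0 4 0 0 0; 0 4.5 0 -4 0; 0 4.5 0 -9 0; 0 4.5 0 -12 0"
}}

```text
clock: 13.0
eef_pos: [0.5402, 0.0755, 0.131]
tool_rot: [-0.036, 0.999, 0.0, 0.002]
ft_force: [1.3, -0.2, -0.5]
grip_width: 0.0428
grasp_force: 0.0
```

Call:
{"fn": "send_rows", "kwargs": {
  "motion": "0 5 -5 0 0; 0 10 -10 0 0; 0 13 -14 0 0; 0 13 -18 0 0; 0 13 -20 0 0"
}}

```text
clock: 13.5
eef_pos: [0.4218, -0.1346, 0.1278]
tool_rot: [-0.036, 0.999, -0.0, 0.0]
ft_force: [0.7, -0.2, -0.4]
grip_width: 0.0428
grasp_force: 0.0
```

```bash
python3 - <<'E'
from h import *
go(.53,.08,.006,.077)
im=vision.camera('top');sc=vision.camera('scene')
a=cv2.resize(im[150:220,275:360],None,fx=7,fy=7,interpolation=cv2.INTER_CUBIC).astype(float)*1.6
b=cv2.resize(sc[165:255,220:400],None,fx=4,fy=4,interpolation=cv2.INTER_CUBIC).astype(float)
c=np.zeros((600,800,3));a=a[:490:1];a=cv2.resize(a,(340,280));c[:280,:340]=a
b=cv2.resize(b,(630,315));c[282:597,:630]=b
cv2.imwrite('pics/f.png',np.clip(c,0,255).astype('uint8')[:,:,::-1])
e,f=easelfit(im,(.643,.093,.077));print(e,f)
s,g=stopfit(im);print(s,g)
E
```

```text
t 13.5 eef [ 0.4218 -0.1346  0.1278] psi 0.072 F [ 0.7 -0.2 -0.4] w 0.043 shift [-12.32  20.64  12.18] twist -0.005
[0.64295778 0.09314752 0.0772525 ] 0.017514184776790495
[0.69561662 0.17709829 0.08436515] 0.17145481090754958
```

View pics/f.png

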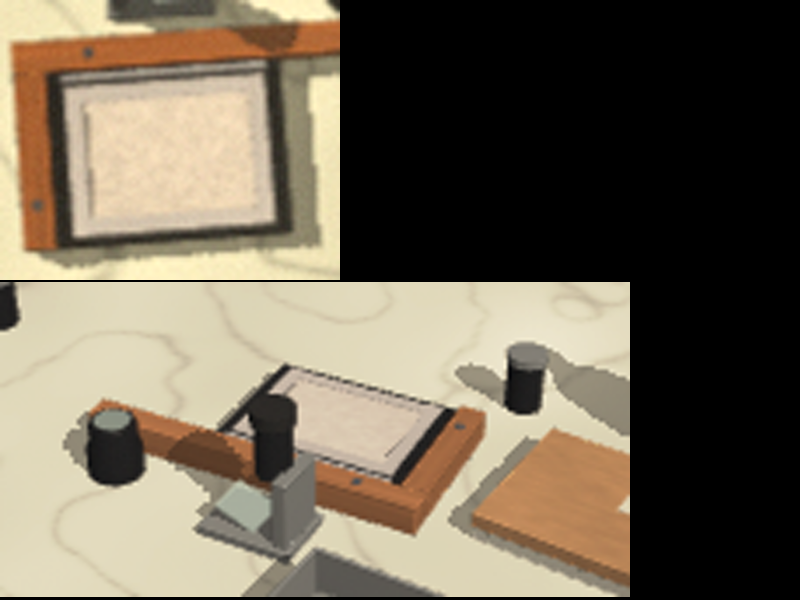

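It's seated in the corner as far as the pictures show. A last firm y push will take up any sliver left by the x push.

```bash
python3 - <<'E'
from h import *
go(.6535,-.035,.128,.077-np.pi/2)
E
```

```text
t 13.6 eef [ 0.4229 -0.1381  0.128 ] psi 0.063 F [-0.4  0.4 -1. ] w 0.042 shift [-2.366e+01  8.850e+00  2.000e-02] twist 1.557
```

Call:
{"fn": "send_rows", "kwargs": {
  "motion": "0 0 0 0 0.72; 0 0 0 0 0.72; 0 0 0 0 0.72; 0 0 0 0 0.72; 0 0 0 0 0.72"
}}

```text
clock: 14.1
eef_pos: [0.4239, -0.1328, 0.1275]
tool_rot: [0.321, 0.947, 0.0, 0.0]
ft_force: [-0.5, -0.1, -1.0]
grip_width: 0.0427
grasp_force: 0.0
```

Call:
{"fn": "send_rows", "kwargs": {
  "motion": "0 0 0 0 0.75; 0 0 0 0 0.75; 0 0 0 0 0.75; 0 0 0 0 0.75; 0 0 0 0 0.75"
}}

```text
clock: 14.6
eef_pos: [0.4239, -0.1327, 0.1275]
tool_rot: [0.646, 0.763, 0.0, 0.0]
ft_force: [0.1, 0.4, 0.4]
grip_width: 0.0424
grasp_force: 0.0
```

```bash
python3 - <<'E'
from h import *
go(.6535,-.040,.128,.077-np.pi/2)
E
```

```text
t 14.6 eef [ 0.4239 -0.1327  0.1275] psi -1.404 F [0.1 0.4 0.4] w 0.042 shift [ 5.34 24.18 -0.04] twist 0.09
```

Call:
{"fn": "send_rows", "kwargs": {
  "motion": "0 5.3 24.2 0 0.09; 0 5.3 24.2 0 0.09; 0 5.3 24.2 0 0.09; 0 5.3 24.2 0 0.09; 0 5.3 24.2 0 0.09"
}}

```text
clock: 15.1
eef_pos: [0.6549, -0.0377, 0.1273]
tool_rot: [0.677, 0.736, 0.0, 0.0]
ft_force: [1.1, -0.6, 0.7]
grip_width: 0.0426
grasp_force: 0.0
```

```bash
python3 - <<'E'
from h import *
go(.6535,-.040,.006,.077-np.pi/2)
E
```

```text
t 15.1 eef [ 0.6549 -0.0377  0.1273] psi -1.488 F [ 1.1 -0.6  0.7] w 0.043 shift [-0.22 -0.17 12.13] twist 0.006
```

Call:
{"fn": "send_rows", "kwargs": {
  "motion": "0 -0.2 0 4 0; 0 -0.2 0 8 0; 0 -0.2 0 12.1 0; 0 -0.2 0 12.1 0; 0 1.5 0 12.1 0"
}}

```text
clock: 15.6
eef_pos: [0.6513, -0.0254, 0.0058]
tool_rot: [0.678, 0.735, -0.001, -0.0]
ft_force: [0.5, 0.6, 1.0]
grip_width: 0.0428
grasp_force: 0.0
```

Call:
{"fn": "send_rows", "kwargs": {
  "motion": "0 0.6 0 0 0; 0 1.2 0 0 0; 0 1.8 0 0 0; 0 2.3 0 0 0; 0 2.5 0 0 0"
}}

```text
clock: 16.1
eef_pos: [0.6498, 0.0008, 0.0068]
tool_rot: [0.677, 0.736, 0.0, 0.0]
ft_force: [0.6, -0.8, -0.0]
grip_width: 0.0428
grasp_force: 0.0
```

Call:
{"fn": "send_rows", "kwargs": {
  "motion": "0 0.2 0 0 0; 0 0.4 0 0 0; 0 0.6 0 0 0; 0 0.8 0 0 0; 0 0.8 0 0 0"
}}

```text
clock: 16.6
eef_pos: [0.6494, 0.0028, 0.0066]
tool_rot: [0.679, 0.734, -0.003, 0.003]
ft_force: [0.6, -12.3, 0.7]
grip_width: 0.0424
grasp_force: 5.8
```

Call:
{"fn": "send_rows", "kwargs": {
  "motion": "0 -2 0 0 0; 0 -4 0 0 0; 0 -4 0 -4 0; 0 -4 0 -9 0; 0 -4 0 -12 0"
}}

```text
clock: 17.1
eef_pos: [0.6536, -0.0323, 0.13]
tool_rot: [0.678, 0.735, 0.002, 0.001]
ft_force: [0.9, -0.6, 1.0]
grip_width: 0.0428
grasp_force: 0.0
```

```bash
python3 - <<'E'
from h import *
go(.53,.08,.006,.077)
im=vision.camera('top')
e,f=easelfit(im,(.643,.093,.077));print(e,f)
E
```

```text
t 17.1 eef [ 0.6536 -0.0323  0.13  ] psi -1.49 F [ 0.9 -0.6  1. ] w 0.043 shift [ 12.19 -11.46  12.35] twist -1.567
[0.64285498 0.09325741 0.07644425] 0.01847327589901847
```

The push stopped at the same place under 12 N, and the easel's pose is unchanged to 0.1 mm, so it's seated.

```bash
python3 -c "
from h import *
print(workorder.job_done())"
```

```text
the job is handed in; nothing more can be done
None
```

The easel is in the corner stop, far edge against the long batten and left edge against the short one; a last check push in each direction (12–20 N) did not move it, it was only ever pushed along the bench, nothing else was seen to move, and the job was handed in after about 17 s.

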